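# Present the polish canister to the code reader

### The arm

A 7-joint arm with a two-finger parallel gripper is mounted at the origin on a cart in front of the work surface, level with it; the furniture and walls round the work are solid. World frame = base frame: x ahead of the robot, y to its left, z up, the work surface at z = 0. Lengths are in m, angles in rad, forces in N, time in s.
With the tool pointing down it reaches from about 0.4 to 0.9 m from the base axis. Payload 5.6 kg.
Tool frame: the origin (TCP) lies at the very end of the fingers, on their centre line; the grasp point (between the pads) lies 19 mm behind it; z points along the fingers, y is the line along which they close (so a half turn about z gives the same grasp; the last joint's range is limited). The gripper opens to 92 mm and grips with 3 to 60 N. Pads are 20 mm wide; open, the fingers measure 128 mm over their backs; the gripper's body (75 mm by 189 mm) begins 69 mm behind the grasp point.
Start: joints at [-1.386, 0.468, -0.012, 1.603, 0.006, 1.071, -0.056], TCP at [0.147, 0.633, 0.215] pointing down, gripper open.
Joint ranges: [-2.53, 2.53], [-0.31, 2.02], [-1.57, 1.55], [0.28, 2.44], [-1.29, 4.43], [0.15, 1.84], [-2.92, 2.92]. Speed limits (rad/s): [2.57, 2.57, 3.14, 3.14, 3.14, 3.14, 3.14].

### API

Orientations are given as a 3x3 rotation matrix whose columns are the frame's x, y, z axes.
In Python, from cell import arm gives the robot as it stands. Calls block until the motion is done:
- arm.movep(position, orientation): joint-space move of the TCP to a pose.
- arm.movel(position, rate=0.15, rotation=None): straight line of the TCP; rotation=None keeps the orientation; rate is the mean speed in m/s.
- arm.set_joints(angles): joint-space move.
- arm.move_gripper(opening, squeeze=None): finger opening in m; squeeze is the grip in N (None keeps the last); returns when the fingers have stopped.
- arm.hold(seconds).
- arm.solve_ik(position, orientation): joint angles nearest the present ones, or None.
- arm.camera(name): name is "scene" or "top"; returns (picture, depth): 420x560x3 uint8, blue, green, red; 420x560 float32, m along the optical axis (not along the pixel's ray), 0 where there is no reading.
- arm.camera_params(name): a dict with "fx", "fy", "cx", "cy" (pixels), "k1" (the pictures are not rectified: a ray, as slopes to the right and down, at radius r is drawn at 1 + k1 r^2 times it, then the intrinsics apply), "R" (3x3) and "t" (3): a world point X has camera coordinates R X + t. Camera axes: x right, y down, z forward; pixel columns grow to the right and rows downward; lengths in m; the calibration is good to about 2 mm. A picture is of the moment at which its call begins. camera_params takes no time and is no camera call.
A pose or a line that the arm cannot do raises arm.MotionError and nothing moves.
- arm.finish_job(): hands the job in; it is judged then, once.
Trained networks look in the newest picture that a camera, given by its name, has taken for a name from the list of things; names that differ only in an ending like _2 or _b are one class to them, and where a whole thing is asked for, a point or a joint stands for the part that bears it (a point fixed in the world has none). Each returns a list of dicts, best first, with "confidence" (0 to 1); they miss things now and then, are a little off and sometimes report something else, mostly with a low value. They report only what shows in the picture. A call takes as long as a camera call. They do not tell look-alikes from the thing itself.
- arm.look_for(camera, query): "at" ([row, column] in pixels, amid what is visible of it).
- arm.cut_out(camera, query): "pixels" (420x560 bool, what is visible of it) and "at" ([row, column] in pixels, amid what is visible of it).
Readings, each from a call of its own:
- arm.get_t(): time.
- arm.get_joint_positions(): joint angles.
- arm.get_dq(): joint speeds.
- arm.get_joint_efforts(): joint torques, N m.
- arm.get_position(): TCP position.
- arm.get_tcp_rot(): TCP orientation.
- arm.get_wrist_force(): force on the tool from outside, world axes, zero at the start.
- arm.get_ft_torque(): the same for the moment, N m.
- arm.get_width(): finger opening in m.
- arm.get_finger_force(): force on a finger pad.
Only numpy, scipy, OpenCV 4.12 (cv2) and the standard library are available. Lean on these libraries where they do the work, as an engineer would, in place of code of your own. Each camera call takes 0.05 s, during which the arm holds its last target. There are 200 camera calls.

### The job

Turn the polish canister so that the code panel on its side squarely faces the reader's window, and slide it along the channel, without lifting it off the deck, in under the reader's head so that it pushes the black trip plate back until you feel the plate come up against its stop. Hold that pressure for a moment, gently, then let go and leave the canister standing upright against the plate; do not disturb the white jar, the spray bottle or the pad roll.

Things in the scene. Friction and masses are not known exactly. Their poses are not given: they have to be found in the camera images.
- reader: Fixed code reader: aluminium deck 285 x 110 mm, 8 mm thick, with a white column and overhanging head at its far end. Origin on the worktop; x runs along the channel towards the column, y left, z up. Deck from x -135 to +150 mm. Two grey rails along x, 12 mm high above the deck, leave a channel 68 mm wide centred on y = 0. Inlaid rings mark loading (x -75 mm) and reading (x +55 mm).
- head_edge (a point): Middle of the lower front edge of the reader's head, 112 mm above the worktop at reader x = +75 mm. The head is 92 mm wide, 85 mm tall and reaches from here over the channel to the column. A gripper pointing straight down cannot straddle the canister at the reading ring; push low from behind with shut fingers, or lean the gripper back 30 to 45 degrees.
- window (a point): Centre of the dark reader window, 62 mm above the worktop, on the column at reader x = +105 mm; it looks along reader -x.
- read_mark (a point): Centre of the reading ring, on the deck's surface (reader x = +55 mm, 8 mm above the worktop). It only shows roughly (within 8 mm) where the canister ends up; the trip plate's stop decides.
- trip_plate: Black upright plate in the channel before the column, 44 mm wide (y), 22 mm tall, 5 mm thick; origin at the middle of the face that looks to reader -x, 22 mm above the worktop. It slides 10 to 14 mm along reader x with a steady 3 N drag to a hard stop, and stays where left. Where the stop lies differs and must be felt: 6 N or more on the plate, held 0.15 s, trips it; over 25 N harms it.
- canister: Polish canister: upright aluminium cylinder 60 mm in diameter, 72 mm tall, grey lid 58 mm in diameter up to 86 mm; about 0.3 kg. Origin at the centre of its underside, z up; its +x axis points out through the middle of its code panel. It starts on the deck near the loading ring, panel turned away from the window.
- code_mark (a point): Middle of the code panel (white with black upright bars, 69 degrees wide, 18 to 58 mm up) on the canister's surface, 30 mm from its axis, 38 mm above its underside. A grey rib on the lid, 6 mm wide and 4 mm high, runs from the centre outwards above the panel.
- plain_jar: Bystander: plain white jar, 52 mm in diameter, 66 mm tall, standing on the worktop left of the reader. Origin at the centre of its underside.
- spray: Bystander: lens spray bottle, 42 mm in diameter, 140 mm tall, standing right of the reader. Origin at the centre of its underside.
- pad_roll: Bystander: roll of pads, 62 mm in diameter, 26 mm tall, lying flat to the left. Origin at the centre of its underside.
Not all that is in view belongs to the job. What is shaped like the canister but green or orange is not meant.

How it is judged:
On the way:
1. the canister presses the trip plate against its stop (over 6 N, twice the plate's drag) for 0.15 s (contact force between canister and trip_plate above 6 N), for 0.15 s.
At the end, for the whole second after the job is handed in: The trip plate has been tripped and stays pushed in, the canister stands upright and at rest on the deck against it (gap at most 4 mm, within 7 mm of the channel's middle line), and its code panel faces the window to within 0.22 rad (12 degrees) (x of canister in the frame of trip_plate between -0.034 and -0.027 m and x of trip_plate in the frame of reader above 0.074 m and y of canister in the frame of reader between -0.007 and 0.007 m and z of canister in the frame of reader between 0.004 and 0.011 m and angle between the x axis of canister and the x axis of reader, either way round below 0.22 rad and x of code_mark in the frame of reader above 0.06 m and angle between canister's own z axis and vertical below 0.06 rad and linear speed of canister below 0.01 m/s); the robot touches nothing.
It fails at once if the canister is lifted more than 8 mm off the deck (z of canister in the frame of reader above 0.016 m).
It fails at once if the canister is tipped by more than 0.25 rad (angle between canister's own z axis and vertical above 0.25 rad).
It fails at once if the trip plate is pressed with more than 25 N (contact force between anything else and trip_plate above 25 N).
It fails at once if the white jar, the spray bottle or the pad roll is moved by more than 20 mm (distance of any of plain_jar, spray, pad_roll from where it was at the start of the episode above 0.02 m).
It also fails if it takes over 61 s, if anything falls off the work surface, if the arm or the gripper's body presses on something with over 40 N, if the wrist force passes 120 N, or if a joint passes its speed limit or range.

## Working session

There is one attempt and no reset: what is moved stays moved. The work goes in short steps, each a Python script; the robot and the scene stay as the last script left them, time stands still between calls to the robot, and variables do not carry over. Pictures are saved under pics/ and viewed, at most 10 in all, crops included, and the job is handed in when it is done.

```bash
ls; mkdir -p pics
cat > h.py <<'E'
import numpy as np, cv2
from cell import arm
def ray(cam,px):
    p=arm.camera_params(cam); xd=(px[1]-p["cx"])/p["fx"]; yd=(px[0]-p["cy"])/p["fy"]
    x,y=xd,yd
    for _ in range(20):
        s=1+p["k1"]*(x*x+y*y); x,y=xd/s,yd/s
    R=np.array(p["R"]);t=np.array(p["t"])
    return -R.T@t, R.T@np.array([x,y,1.])
def at_depth(cam,px,d):
    o,v=ray(cam,px); return o+v*d
def at_z(cam,px,z):
    o,v=ray(cam,px); return o+v*(z-o[2])/v[2]
def tri(c1,p1,c2,p2):
    o1,v1=ray(c1,p1);o2,v2=ray(c2,p2)
    k=np.linalg.lstsq(np.c_[v1,-v2],o2-o1,rcond=None)[0]
    a,b=o1+k[0]*v1,o2+k[1]*v2
    return (a+b)/2,np.linalg.norm(a-b)
def cloud(cam,d):
    p=arm.camera_params(cam); v,u=np.mgrid[:420,:560]
    xd=(u-p["cx"])/p["fx"]; yd=(v-p["cy"])/p["fy"]; x,y=xd,yd
    for _ in range(20):
        s=1+p["k1"]*(x*x+y*y); x,y=xd/s,yd/s
    X=np.stack([x*d,y*d,d],-1)-np.array(p["t"])
    X=X@np.array(p["R"]); X[d==0]=np.nan
    return X
E
python3 - <<'E'
from h import *
im={}
for c in("scene","top"):
    a,d=arm.camera(c); cv2.imwrite(f"pics/{c}0.png",a); np.save(f"{c}0.npy",d); im[c]=a
    p=arm.camera_params(c); print(c,-np.array(p["R"]).T@p["t"],p["fx"],p["k1"])
    X=cloud(c,d)
    for q in("canister","code_mark","reader","head_edge","window","read_mark","trip_plate","plain_jar","spray","pad_roll"):
        for r in arm.look_for(c,q)[:3]:
            i,j=map(int,r["at"]); print(c,q,round(r["confidence"],2),(i,j),X[i,j].round(3))
print(arm.get_t())
E
```

```text
pics
scene [ 0.03262925 -0.61747206  0.65824324] 441.59955822704717 -0.10057101278625734
scene canister 0.98 (249, 395) [ 0.65  -0.291  0.06 ]
scene canister 0.71 (316, 304) [ 0.385 -0.297  0.077]
scene canister 0.7 (217, 314) [ 0.632 -0.084  0.031]
scene code_mark 0.92 (252, 280) [ 0.461 -0.155  0.077]
scene code_mark 0.91 (315, 376) [ 0.477 -0.375  0.073]
scene code_mark 0.9 (245, 395) [ 0.65  -0.289  0.069]
scene reader 0.93 (217, 308) [ 0.629 -0.068  0.024]
scene head_edge 0.85 (215, 314) [ 0.632 -0.084  0.037]
scene head_edge 0.39 (223, 240) [ 0.471 -0.017  0.061]
scene window 0.79 (217, 312) [ 0.633 -0.077  0.027]
scene read_mark 0.57 (221, 311) [ 0.63  -0.077  0.016]
scene read_mark 0.35 (223, 240) [ 0.471 -0.017  0.061]
scene trip_plate 0.72 (226, 313) [ 0.609 -0.104  0.029]
scene trip_plate 0.22 (217, 311) [ 0.632 -0.075  0.027]
scene plain_jar 0.67 (227, 239) [ 0.467 -0.018  0.053]
scene spray 0.7 (260, 365) [ 0.563 -0.281  0.079]
scene pad_roll 0.66 (188, 169) [0.462 0.277 0.008]
top [ 0.27750086 -0.01743868  1.46839666] 487.1451343867237 -0.022919051390326677
top canister 0.77 (263, 225) [0.401 0.099 0.088]
top canister 0.69 (250, 170) [0.441 0.268 0.028]
top canister 0.67 (235, 309) [ 0.485 -0.137  0.096]
top code_mark 0.95 (236, 305) [ 0.483 -0.126  0.092]
top code_mark 0.93 (267, 354) [ 0.398 -0.267  0.087]
top code_mark 0.92 (232, 378) [ 0.5   -0.337  0.086]
top reader 0.61 (205, 298) [ 0.59  -0.11   0.009]
top head_edge 0.82 (208, 301) [ 0.58  -0.119  0.014]
top window 0.84 (207, 296) [ 0.583 -0.104  0.014]
top read_mark 0.56 (206, 300) [ 0.587 -0.116  0.009]
top read_mark 0.43 (239, 260) [0.474 0.003 0.068]
top trip_plate 0.41 (200, 295) [ 0.602 -0.1    0.024]
top plain_jar 0.77 (238, 259) [0.477 0.006 0.068]
top plain_jar 0.56 (236, 307) [ 0.482 -0.131  0.099]
top spray 0.81 (206, 351) [ 0.572 -0.257  0.1  ]
1.1
```

View pics/scene0.png

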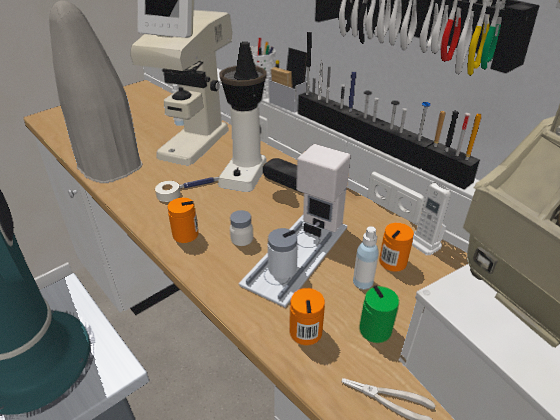

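View pics/top0.png

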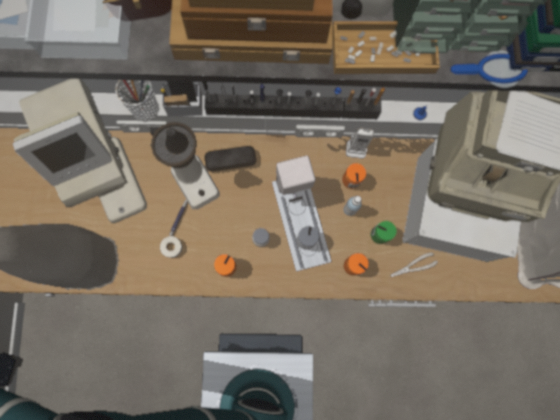

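The scene shows three canister-shaped things in orange (scene (219,183), (316,307), (247,397) as row, column) and one in green (314,378). The aluminium one on the deck at scene (255,282), top (238,308) fits "aluminium, on the deck near the loading ring". I'll confirm it in an enlarged crop.

Run:
```python
from h import *
a=cv2.imread("pics/top0.png")[140:280,255:345]; b=cv2.imread("pics/scene0.png")[140:310,230:360]
A=cv2.resize(a,None,fx=4.2,fy=4.2,interpolation=2); B=cv2.resize(b,None,fx=3.2,fy=3.2,interpolation=2)
h=590; o=np.zeros((h,A.shape[1]+B.shape[1],3),np.uint8); o[:A.shape[0],:A.shape[1]]=A[:h]; o[:B.shape[0],A.shape[1]:]=B[:h]
cv2.imwrite("pics/crop1.png",o); print(o.shape)
# heights: deck + lid from depth
d=np.load("top0.npy");X=cloud("top",d)
s=X[140:280,255:345].reshape(-1,3)
for lo,hi in((.003,.013),(.015,.026),(.075,.095),(.185,.21)):
    m=(s[:,2]>lo)&(s[:,2]<hi); q=s[m][:,:2].astype(np.float32)
    print(lo,hi,m.sum(),cv2.minAreaRect(q), q.mean(0))
```

```text
(590, 794, 3)
0.003 0.013 4131 ((0.5836530923843384, -0.11818231642246246), (0.4373217523097992, 0.2813147008419037), 1.3547992706298828) [ 0.55649143 -0.11848439]
0.015 0.026 438 ((0.5676287412643433, -0.11151669919490814), (0.27744191884994507, 0.34651660919189453), 89.48255157470703) [ 0.5215744  -0.12550183]
0.075 0.095 170 ((0.5488144159317017, -0.08858506381511688), (0.2214413583278656, 0.05590410158038139), 34.108551025390625) [ 0.4813748  -0.13075823]
0.185 0.21 929 ((0.6414702534675598, -0.09053730964660645), (0.07713031023740768, 0.09250057488679886), 15.999948501586914) [ 0.6393895  -0.09021711]
```

View pics/crop1.png

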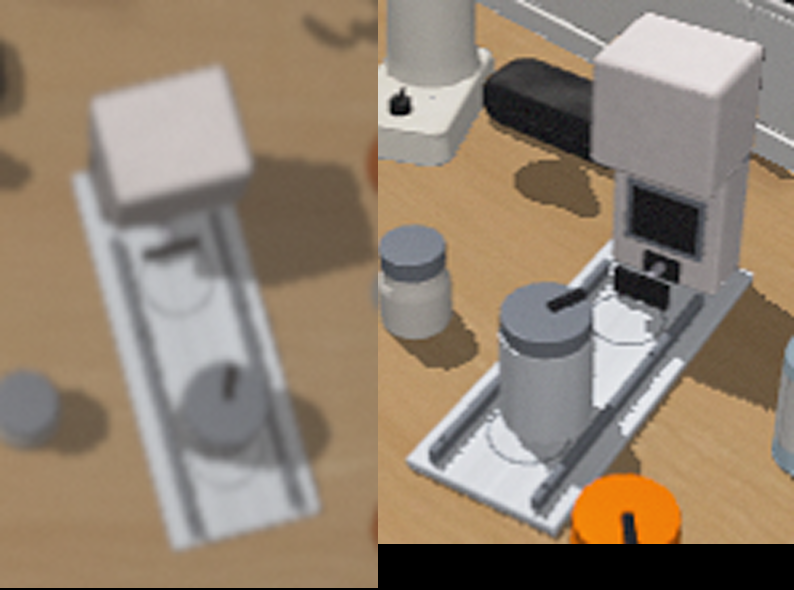

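The crop confirms it: the aluminium canister is on the deck, with a black rib on its lid (crop (300,565)) and no panel on the visible side. Next I need the reader pose and rib angle.

```bash
cat > rib.py <<'E'
from h import *
def rib(cam,img,c,z=0.098,rad=0.033,lidz=0.094,thr=70):
    """dark pixels near lid at centre c -> world xy"""
    v,u=np.mgrid[:420,:560]; o,_=ray(cam,(0,0)); g=img.max(2)
    P=np.full((420,560,2),np.nan)
    for i in range(420):
        for j in range(560):
            pass
    return P
def planar(cam,z):
    X=cloud(cam,np.ones((420,560))); p=arm.camera_params(cam); o=-np.array(p["R"]).T@p["t"]
    V=X-o; return o+V*((z-o[2])/V[...,2])[...,None]
def ribdir(cam,img,c,thr=75,r=0.030):
    P=planar(cam,0.098); g=img.max(2).astype(float)
    m=(np.hypot(P[...,0]-c[0],P[...,1]-c[1])<r)
    w=np.clip(thr-g,0,None)*m
    q=(P[...,:2]*w[...,None])[m].sum(0)/w.sum()
    D=P[m][:,:2]-q; C=(D*w[m][:,None]).T@D/w.sum(); ev,E=np.linalg.eigh(C); e=E[:,1]
    if e@(q-c)<0:e=-e
    return q,np.degrees(np.arctan2(e[1],e[0])),np.degrees(np.arctan2(*(q-c)[::-1])),np.sqrt(ev)*1000
E
sed -i '/^def rib(/,/return P$/d' rib.py
python3 - <<'E'
from rib import *
# reader corners seen in crop
T=lambda x,y:(140+(y+.5)/4.2-.5,255+(x+.5)/4.2-.5); S=lambda x,y:(140+(y+.5)/3.2-.5,230+(x-378+.5)/3.2-.5)
print("nearL",*tri("top",T(177,548),"scene",S(409,463))); print("nearR",*tri("top",T(320,512),"scene",S(558,533)))
tl,tr,fl=[at_z("top",T(*q),.008) for q in((177,548),(320,512),(75,175))]
sl,sr,fr=[at_z("scene",S(*q),.008) for q in((409,463),(558,533),(753,272))]
print(tl,tr,fl,"\n",sl,sr,fr)
for a,b in((tl,fl),(tl,tr),(sr,fr),(sl,sr)): print(np.linalg.norm(b-a),np.degrees(np.arctan2(*(b-a)[1::-1])))
it,isc=cv2.imread("pics/top0.png"),cv2.imread("pics/scene0.png")
# lid centre from depth
for cam in("top","scene"):
    X=cloud(cam,np.load(cam+"0.npy")); 
    m=(abs(X[...,2]-.094)<.006)&(np.hypot(X[...,0]-.482,X[...,1]+.13)<.045)
    print(cam,m.sum(),X[m].mean(0),cv2.minEnclosingCircle(X[m][:,:2].astype(np.float32)))
    c=np.array(cv2.minEnclosingCircle(X[m][:,:2].astype(np.float32))[0])
    for thr in(70,85): print(ribdir(cam,it if cam=="top" else isc,c,thr))
E
```

```text
nearL [ 3.91825763e-01 -1.09254935e-01  7.39062369e-06] 0.0005602652469249128
nearR [ 0.42130026 -0.2129559  -0.00045549] 0.0027819648263667485
[ 0.39144756 -0.1088923   0.008     ] [ 0.41931315 -0.21104668  0.008     ] [ 0.66361627 -0.03036766  0.008     ] 
 [ 0.3872091  -0.11531243  0.008     ] [ 0.41756566 -0.2187706   0.008     ] [ 0.69024073 -0.13604168  0.008     ]
0.28327005506706376 16.093620797782513
0.10588677320986034 -74.7421140284902
0.284948713073617 16.87766418972383
0.10781982123712328 -73.64732424524682
top 299 [ 0.48085832 -0.13536036  0.09485739] ((0.4816380441188812, -0.1350993663072586), 0.029317906126379967)
(array([nan, nan]), np.float64(nan), np.float64(nan), array([nan, nan]))
(array([ 0.49820844, -0.13780796]), np.float64(-7.457703897915388), np.float64(-9.283459389001672), array([1.19948356, 4.78829016]))
scene 459 [ 0.48104161 -0.13961755  0.09203344] ((0.4828079342842102, -0.13771896064281464), 0.02978348173201084)
(array([ 0.49422319, -0.14349777]), np.float64(-7.5093263315086345), np.float64(-26.850152945379893), array([2.32061373, 7.48711013]))
(array([ 0.4944114 , -0.14353268]), np.float64(-7.46001705679968), np.float64(-26.612382300323922), array([2.59017293, 7.58191223]))rib.py:9: RuntimeWarning: invalid value encountered in divide
  q=(P[...,:2]*w[...,None])[m].sum(0)/w.sum()
```

Reader yaw is about 16.2° and its origin about (0.533, -0.125). The canister is about (0.482, -0.136) and the rib sits at about -7.5° in both views, so it needs about +24°. My plan is one 35° leaned-back grasp: rotate about the canister axis, then slide and press. First I'll check IK.

```bash
cat > g.py <<'E'
from h import *
from scipy.spatial.transform import Rotation as Ro
YAW=np.radians(16.2); ORG=np.array([.5335,-.1245]); CAN=np.array([.482,-.1362]); RIB=np.radians(-7.5); GZ=.048; LEAN=np.radians(35)
ux=np.array([np.cos(YAW),np.sin(YAW)]); uy=np.array([-ux[1],ux[0]])
def R(az,lean=LEAN,flip=1):
    f=np.array([np.cos(az),np.sin(az),0]); z=np.sin(lean)*f-[0,0,np.cos(lean)]; y=flip*np.array([-f[1],f[0],0])
    return np.c_[np.cross(y,z),y,z]
def pose(c,az,z=GZ,back=0,lean=LEAN,flip=1):
    r=R(az,lean,flip); return np.array([c[0],c[1],z])+r[:,2]*(.019-back), r
def rd(p): d=np.asarray(p)[:2]-ORG; return np.array([d@ux,d@uy])
def W(x,y): return ORG+x*ux+y*uy
E
python3 - <<'E'
from g import *
print("can in reader",rd(CAN)*1000)
for lean in(30,35,40):
  L=np.radians(lean)
  for fl in(1,-1):
    for n,c,az,b in(("pre",CAN,RIB,.13),("grasp",CAN,RIB,0),("rot",CAN,YAW,0),("end",W(.06,0),YAW,0)):
        q=arm.solve_ik(*pose(c,az,back=b,lean=L,flip=fl)); print(lean,fl,n,None if q is None else np.round(q,2))
print(arm.solve_ik(np.array([.3,.35,.35]),R(.5)), arm.get_wrist_force(), arm.get_joint_positions())
E
```

```text
can in reader [-52.71932075   3.13260584]
30 1 pre None
30 1 grasp [ 1.01  0.65 -0.87  2.39  2.18  0.44 -0.31]
30 1 rot [ 1.31  0.84 -1.09  2.32  1.78  0.34  0.69]
30 1 end [ 0.96  0.78 -0.87  2.13  1.59  0.25  0.7 ]
30 -1 pre None
30 -1 grasp [ 0.82  0.56 -0.65  2.4   2.4   0.34  2.55]
30 -1 rot [ 1.31  0.84 -1.09  2.32  1.78  0.34 -2.46]
30 -1 end [ 0.96  0.78 -0.87  2.13  1.59  0.25 -2.44]
35 1 pre None
35 1 grasp None
35 1 rot [ 1.21  0.72 -0.88  2.36  2.7   0.18 -0.25]
35 1 end [ 0.99  0.79 -0.86  2.17  2.16  0.21  0.18]
35 -1 pre None
35 -1 grasp None
35 -1 rot [ 1.36  0.88 -1.09  2.35  2.12  0.32 -2.72]
35 -1 end [ 1.15  0.96 -1.09  2.16  1.9   0.41 -2.59]
40 1 pre None
40 1 grasp None
40 1 rot [ 1.42  0.95 -1.1   2.38  2.41  0.34  0.22]
40 1 end [ 1.19  1.   -1.1   2.2   2.2   0.4   0.32]
40 -1 pre None
40 -1 grasp None
40 -1 rot [ 1.56  1.25 -1.33  2.38  2.06  0.61 -2.42]
40 -1 end [ 1.31  1.28 -1.33  2.19  2.03  0.67 -2.47]
[-1.3699739  -0.29526213  0.12737453  2.26384941  0.62945688  0.794788
  0.46772522] [-0.11519954 -0.40862851  0.44583245] [-1.38601412  0.46747516 -0.01158299  1.60271366  0.00602919  1.07137097
 -0.05632053]
```

Run:
```python
from g import *
for lean in(0,22,26,30):
  L=np.radians(lean)
  for fl in(1,-1):
    for n,c,az,z in(("hi",CAN,RIB,.2),("pre",CAN,RIB,.16),("grasp",CAN,RIB,GZ),("rot",CAN,YAW,GZ),("end",W(.063,0),YAW,GZ)):
        q=arm.solve_ik(*pose(c,az,z=z,lean=L,flip=fl)); print(lean,fl,n,None if q is None else np.round(q,2))
```

```text
0 1 hi [-0.44  0.31  0.77  2.03 -0.27  0.9   1.92]
0 1 pre [-0.35  0.36  0.68  2.06 -0.31  0.82  1.95]
0 1 grasp [-0.07  0.52  0.35  2.1  -0.32  0.57  1.94]
0 1 rot [-0.05  0.52  0.31  2.1  -0.29  0.56  2.33]
0 1 end [-0.08  0.64  0.27  1.85 -0.26  0.69  2.19]
0 -1 hi [-0.58  0.36  0.97  2.04 -0.37  0.93 -1.12]
0 -1 pre [-0.59  0.46  1.01  2.07 -0.51  0.88 -0.99]
0 -1 grasp [-0.41  0.64  0.79  2.12 -0.74  0.68 -0.82]
0 -1 rot [-0.51  0.71  0.94  2.13 -0.87  0.75 -0.28]
0 -1 end [-0.37  0.72  0.67  1.87 -0.63  0.77 -0.64]
22 1 hi [-0.38  0.09  0.66  2.29 -0.27  0.41  1.93]
22 1 pre [-0.2   0.18  0.48  2.32 -0.43  0.31  2.08]
22 1 grasp [ 0.8   0.54 -0.66  2.32  1.61  0.26  0.16]
22 1 rot [ 1.12  0.68 -0.92  2.26  1.24  0.3   1.08]
22 1 end [ 0.51  0.59 -0.36  2.07  0.04  0.18  2.06]
22 -1 hi [-0.79  0.13  1.12  2.31 -0.44  0.43 -1.03]
22 -1 pre [-0.66  0.25  1.02  2.34 -0.81  0.39 -0.68]
22 -1 grasp [ 1.27  1.04 -1.33  2.29  1.7   0.89 -2.82]
22 -1 rot [ 0.36  0.45 -0.01  2.3  -1.26  0.23  0.28]
22 -1 end [-0.13  0.58  0.42  2.11 -1.27  0.42  0.08]
26 1 hi [-0.16  0.07  0.42  2.33 -0.
[... 337 characters left out ...]
26 -1 grasp [ 0.62  0.48 -0.43  2.37  2.34  0.18  2.54]
26 -1 rot [ 1.12  0.66 -0.87  2.29  1.49  0.19 -2.28]
26 -1 end [ 0.24  0.55 -0.01  2.12 -1.28  0.22  0.17]
30 1 hi [ 0.47  0.08 -0.23  2.34 -0.18  0.2   1.85]
30 1 pre [ 1.05  0.28 -0.88  2.35  1.04  0.17  0.7 ]
30 1 grasp [ 1.01  0.65 -0.87  2.39  2.18  0.44 -0.31]
30 1 rot [ 1.31  0.84 -1.09  2.32  1.78  0.34  0.69]
30 1 end [ 0.96  0.78 -0.88  2.12  1.59  0.25  0.71]
30 -1 hi [-0.26  0.05  0.53  2.38 -0.44  0.21 -1.04]
30 -1 pre [-0.36  0.16  0.66  2.42 -1.2   0.18 -0.28]
30 -1 grasp [ 0.82  0.56 -0.65  2.4   2.4   0.34  2.55]
30 -1 rot [ 1.31  0.84 -1.09  2.32  1.78  0.34 -2.46]
30 -1 end [ 0.96  0.78 -0.88  2.12  1.59  0.25 -2.43]
```

Lean-back is tight at the loading end, so I'll rotate and slide the first part with a vertical grasp, then regrasp leaned further forward.

Run:
```python
from g import *
arm.movep(np.array([.33,.25,.33]),R(0.3,0))
p,r=pose(CAN,RIB,z=.2,lean=0); arm.movep(p,r)
print(arm.get_t(),arm.get_joint_positions())
p,r=pose(CAN,RIB,z=.11,lean=0); arm.movel(p,.12)
p,r=pose(CAN,RIB,lean=0); arm.movel(p,.08)
print("F0",arm.get_wrist_force(),arm.get_position()-p)
arm.move_gripper(.05,8)
print("w",arm.get_width(),arm.get_finger_force(),arm.get_wrist_force(),arm.get_t())
img,d=arm.camera("scene"); cv2.imwrite("pics/s1.png",img); cv2.imwrite("pics/s1c.png",cv2.resize(img[180:320,200:400],None,fx=4,fy=4,interpolation=2))
```

```text
4.3333 [-0.48022074  0.3184253   0.82643624  2.03487087 -0.29721177  0.90886976
  1.94869073]
F0 [ 0.43244114 -0.40623734  0.22308867] [ 0.00026412 -0.00024688  0.00020775]
w 0.06028613701870396 8.000243602436967 [-0.29184461  0.47047164  2.07382056] 6.7333
```

View pics/s1c.png

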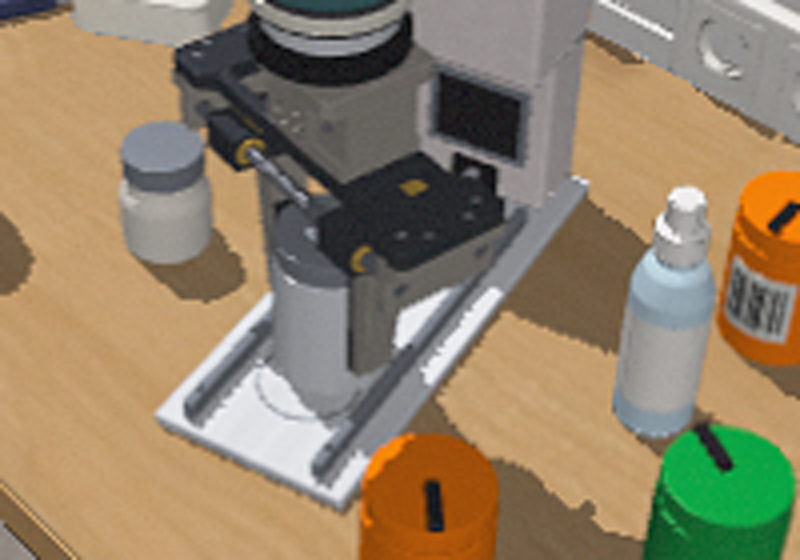

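The canister is held between the fingers (width 60.3 mm) at crop (290,310), clear of the rails and bystanders. Next: rotate, then slide.

Run:
```python
from g import *
arm.move_gripper(.05,15)
rc=rd(arm.get_position()); 
for k in range(1,5):
    az=RIB+(YAW-RIB)*k/4; p,r=pose(CAN,az,lean=0); arm.movel(p,.01,r) if k else 0
    print(k,arm.get_wrist_force().round(1),np.round(arm.get_ft_torque(),2))
for x,y in((rc[0],.001),(-.035,0),(-.015,0),(.005,0)):
    p,r=pose(W(x,y),YAW,lean=0); arm.movel(p,.04,r)
    f=arm.get_wrist_force(); print(x,"along",round(f[:2]@ux,1),"lat",round(f[:2]@uy,1),"z",round(f[2],1))
print(arm.get_t())
```

```text
1 [-0.3 -0.1  4.3] [ 0.   -0.02  0.  ]
2 [0.  0.1 4.2] [-0.02 -0.04  0.05]
3 [ 0.7 -0.7  5.2] [-0.06 -0.05  0.06]
4 [-0.  -0.2  4.9] [-0.08 -0.06  0.1 ]
-0.052581231658685515 along -1.1 lat 3.7 z 10.6
-0.035 along -6.2 lat 0.7 z 10.9
-0.015 along -5.2 lat 0.5 z 8.6
0.005 along -4.9 lat 1.2 z 8.5
10.1417
```

```bash
cat > look.py <<'E'
from rib import *
from g import *
def look(n,c0):
    for cam in("top","scene"):
        a,d=arm.camera(cam); cv2.imwrite(f"pics/{cam}{n}.png",a); X=cloud(cam,d)
        m=(abs(X[...,2]-.094)<.006)&(np.hypot(X[...,0]-c0[0],X[...,1]-c0[1])<.04)
        if m.sum()<20: print(cam,"hidden");continue
        c,rad=cv2.minEnclosingCircle(X[m][:,:2].astype(np.float32)); c=np.array(c)
        q,e,_,s=ribdir(cam,a,c,85); print(cam,m.sum(),"can reader mm",(rd(c)*1000).round(1),"r",round(rad*1000,1),"rib yaw rel",round(e-np.degrees(YAW),1),s.round(1))
E
python3 - <<'E'
from look import *
arm.move_gripper(.088)
p,r=pose(W(.005,0),YAW,lean=0,z=.13); arm.movel(p,.12)
p,r=pose(W(-.10,.0),YAW,lean=0,z=.24); arm.movel(p,.25)
look(2,W(.005,0))
s=cv2.imread("pics/scene2.png")[150:290,220:400]; cv2.imwrite("pics/s2c.png",cv2.resize(s,None,fx=4,fy=4,interpolation=2))
for L in(25,30,35):
  for fl in(1,-1):
    for n,x,z in(("pre",.005,.17),("grasp",.005,GZ),("end",.063,GZ)):
        q=arm.solve_ik(*pose(W(x,0),YAW,z=z,lean=np.radians(L),flip=fl)); print(L,fl,n,None if q is None else np.round(q,2))
print(arm.get_t(),np.round(arm.get_joint_positions(),2))
E
```

```text
top 254 can reader mm [2.9 1.3] r 29.3 rib yaw rel -160.1 [ 8. 13.]
scene 412 can reader mm [ 0.6 -1.5] r 29.6 rib yaw rel 2.1 [2.  7.5]
25 1 pre [-0.1   0.26  0.45  2.2  -0.85  0.48  2.9 ]
25 1 grasp [ 1.04  0.74 -0.92  2.18  1.35  0.31  0.96]
25 1 end [ 0.8   0.69 -0.7   2.08  1.02  0.22  1.18]
25 -1 pre [-0.62  0.44  1.13  2.22 -1.18  0.72  0.04]
25 -1 grasp [ 1.04  0.74 -0.92  2.18  1.35  0.31 -2.18]
25 -1 end [ 0.24  0.55 -0.01  2.12 -1.16  0.22  0.05]
30 1 pre [ 0.53  0.27 -0.23  2.21 -0.79  0.32  2.89]
30 1 grasp [ 1.21  0.9  -1.1   2.22  1.7   0.41  0.73]
30 1 end [ 0.96  0.78 -0.88  2.12  1.59  0.25  0.71]
30 -1 pre [-0.43  0.33  0.89  2.26 -1.27  0.59  0.16]
30 -1 grasp [-0.64  1.14  1.33  2.32  4.37  1.32  0.48]
30 -1 end [-0.68  1.18  1.33  2.22  4.36  1.29  0.35]
35 1 pre [ 1.28  0.51 -1.09  2.22  0.54  0.17  1.72]
35 1 grasp [ 1.38  1.2  -1.33  2.25  1.89  0.67  0.75]
35 1 end [ 1.14  0.96 -1.09  2.16  1.9   0.41  0.55]
35 -1 pre [ 0.37  0.25 -0.01  2.27 -1.28  0.36  0.24]
35 -1 grasp [ 0.77  0.59 -0.47  2.28  3.82  0.2   1.58]
35 -1 end [ 0.49  0.59 -0.25  2.19  4.09  0.24  1.18]
12.4167 [-0.4   0.15  0.73  2.07 -0.12  0.96  2.25]
```

View pics/s2c.png

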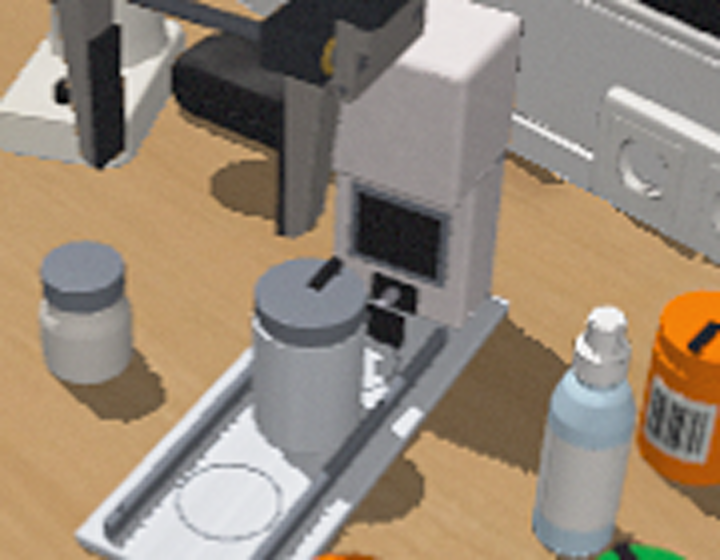

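Rib now points along the channel at the window (crop (275,325)), measured 2° off, and the canister stands in the channel. I'll regrasp leaned back 22°, holding 5 mm behind its axis to keep the body clear of the head.

Run:
```python
from g import *
def go(L):
    L=np.radians(L)
    p,r=pose(W(-.03,0),YAW,z=.19,lean=L,flip=-1); arm.movep(p,r)
    print("pre",np.round(arm.get_joint_positions(),2))
    p,r=pose(W(-.003,0),YAW,z=.15,lean=L,flip=-1); arm.movel(p,.1,r)
    p,r=pose(W(-.003,0),YAW,lean=L,flip=-1); arm.movel(p,.08,r)
    print("at",L,np.round(arm.get_joint_positions(),2),arm.get_wrist_force().round(1))
    for x in(.02,.04,.058): print(x,arm.solve_ik(*pose(W(x,0),YAW,lean=L,flip=-1)).round(2))
for L in(22,19,16):
    try: go(L);break
    except arm.MotionError as e: print(L,e,arm.get_position())
print(arm.get_t())
```

```text
pre [-0.78  0.47  1.38  2.24 -1.1   0.84  0.02]
at 0.3839724354387525 [ 0.09  0.5   0.23  2.22 -1.29  0.32  0.21] [-0.3  0.7  0. ]
0.02 [ 0.05  0.52  0.25  2.18 -1.25  0.33  0.13]
0.04 [ 0.01  0.54  0.27  2.15 -1.21  0.34  0.07]
0.058 [-0.02  0.56  0.29  2.11 -1.18  0.36  0.02]
16.4083
```

```bash
cat > slide.py <<'E'
from g import *
L=np.radians(22)
def F():
    f=np.mean([arm.get_wrist_force() for _ in range(3)],0); return -f[:2]@ux,f[:2]@uy,f[2]
def step(x,y=0,rate=.03,z=GZ):
    p,r=pose(W(x,y),YAW,lean=L,flip=-1,z=z); arm.movel(p,rate,r)
E
python3 - <<'E'
from slide import *
arm.move_gripper(.05,20); print(arm.get_width(),arm.get_finger_force(),np.round(F(),1))
step(.008); b0=F(); print("base",np.round(b0,1)); step(.018); b=F(); print("base",np.round(b,1))
x=.018; y=0; log=[]
while x<.064:
    s=.00025 if len(log) and log[-1]>b[0]+4.5 else .001
    x+=s; step(x,y,.02 if s>.0005 else .006); f=F(); log.append(f[0])
    print(round(x*1000,2),round(rd(arm.get_position())[0]*1000,2),np.round(f,1))
    if f[0]>b[0]+8 or abs(f[1])>10: break
print(arm.get_t(),arm.get_width())
E
```

```text
0.05953717213179775 19.99992460012436 [-0.5  0.4  1.5]
base [-1.  -0.1 -0.2]
base [-0.2 -0.7  0.4]
19.0 25.74 [2.9 0.7 4.8]
20.0 26.68 [4.5 0.1 5.2]
20.25 26.7 [4.9 0.3 6.6]
20.5 27.01 [5.3 0.6 7.4]
20.75 27.2 [ 5.4 -0.3  6.5]
21.0 27.48 [4.9 0.2 6.6]
21.25 27.73 [ 4.7 -1.2  6.4]
21.5 27.97 [5.1 0.6 7. ]
21.75 28.2 [ 5.2 -0.2  6. ]
22.0 28.47 [ 4.3 -0.4  7.2]
22.25 28.72 [4.7 0.1 6.7]
22.5 28.95 [4.7 0.3 7.1]
22.75 29.21 [ 4.6 -0.5  6.6]
23.0 29.5 [ 5.  -0.2  5.6]
23.25 29.72 [5.3 0.2 5.9]
23.5 29.98 [ 5.  -0.8  6.6]
23.75 30.2 [4.7 1.4 6. ]
24.0 30.48 [4.4 0.2 6.1]
24.25 30.73 [5.5 0.7 7.4]
24.5 30.98 [ 5.2 -0.2  5.9]
24.75 31.24 [ 4.8 -0.2  6.8]
25.0 31.51 [ 5.2 -1.   6.6]
25.25 31.65 [ 4.9 -0.4  6.9]
25.5 31.95 [4.9 0.2 7. ]
25.75 32.21 [ 4.7 -0.3  6.8]
26.0 32.39 [5.2 0.1 6.9]
26.25 32.7 [ 4.5 -0.2  7. ]
26.5 32.95 [ 4.4 -0.6  7. ]
26.75 33.16 [ 5.5 -0.   6. ]
27.0 33.49 [5.2 0.7 7.1]
27.25 33.64 [ 5.5 -0.2  6.7]
27.5 33.97 [ 4.6 -0.1  6.6]
27.75 34.21 [ 4.8 -0.1  6.4]
28.0 34.38 [ 5.3 -0.7  7.1]
28.25 34.71 [ 4.  -0.5  6.8]
29.25 35.88 [ 3.2 -0.   6. ]
30.25 36.92 [ 3.8 -0.2  5.8]
31.25 37.91 [ 3.1 -0.8  5.3]
32.25 38.92 [ 3.7 -0.6  5.2]
33.25 39.91 [ 4.4 -0.3  5.4]
33.5 39.99 [ 4.6 -0.5  6.1]
33.75 40.18 [ 4.6 -0.   7. ]
34.0 40.47 [5.5 0.3 6. ]
34.25 40.73 [4.6 0.6 6.4]
34.5 40.88 [5.  1.  5.8]
34.75 41.25 [4.5 0.4 7.3]
35.0 41.49 [ 4.4 -0.2  7.2]
35.25 41.66 [5.2 0.6 6.6]
35.5 41.95 [ 5.3 -0.2  6.1]
35.75 42.21 [4.8 0.6 6.9]
36.0 42.4 [5.7 0.5 6.3]
36.25 42.72 [ 4.9 -0.3  6.3]
36.5 42.97 [4.8 0.1 5.8]
36.75 43.16 [5.2 0.5 7.7]
37.0 43.5 [4.5 0.1 6.8]
37.25 43.74 [ 4.7 -0.4  6.9]
37.5 43.96 [3.8 0.6 6.5]
38.5 44.83 [6.  0.7 7.1]
38.75 44.86 [6.  0.9 8.8]
39.0 44.88 [ 7.9  0.5 10. ]
32.9417 0.0596439788702892
```

Run:
```python
from slide import *
x=.039; prev=0
while x<.058:
    s=.0002 if prev>9 else .0005
    x+=s; step(x,0,.02); f=F(); prev=f[0]
    print(round(x*1000,2),round(rd(arm.get_position())[0]*1000,2),np.round(f,1),end=";")
    if f[0]>12.5 or abs(f[1])>10: break
print(arm.get_t(),arm.get_width())
```

```text
39.5 44.92 [ 9.5  1.2 12.6];39.7 44.96 [10.2  0.9 12.6];39.9 45.11 [11.4  1.5 13.9];40.1 45.31 [11.3  1.3 12.7];40.3 45.48 [11.2  0.4 13. ];40.5 45.67 [11.5  1.3 13.5];40.7 45.87 [11.5  1.  13. ];40.9 46.07 [10.7  1.2 13.5];41.1 46.31 [11.2  2.4 13.7];41.3 46.49 [10.6  1.5 13.3];41.5 46.68 [10.7  1.3 13. ];41.7 46.85 [11.   1.6 13.1];41.9 47.07 [10.5  0.6 13.2];42.1 47.29 [11.7  0.7 14.1];42.3 47.45 [10.9  1.4 13.2];42.5 47.67 [11.7  1.3 13.5];42.7 47.89 [10.6  1.2 13.5];42.9 48.07 [10.7  1.7 13.4];43.1 48.3 [11.7  1.1 13.3];43.3 48.49 [11.4  0.7 14.1];43.5 48.65 [11.5  1.1 12.4];43.7 48.92 [11.4  1.  12.9];43.9 49.1 [11.4  0.3 13.4];44.1 49.29 [10.4 -0.2 13.6];44.3 49.51 [10.7  0.9 13.1];44.5 49.68 [10.9  0.9 13. ];44.7 49.87 [11.1  1.6 13.5];44.9 50.08 [11.4  1.7 13.1];45.1 50.29 [11.   1.8 13.4];45.3 50.49 [11.   1.5 13.9];45.5 50.7 [10.7  1.4 13.7];45.7 50.87 [11.2  0.3 12.6];45.9 51.08 [11.   0.5 13.4];46.1 51.28 [11.5  1.3 13.7];46.3 51.48 [11.1  1.4 13. ];46.5 51.69 [11.   0.8 12.6];46.7 51.91 [10.6  1.6 13.7];46.9 52.11 [11.4  1.4 12.1];47.1 52.29 [10.7  1.1 12.9];47.3 52.5 [
[... 288 characters left out ...]
.5];49.5 54.73 [10.4  0.8 13.3];49.7 54.89 [11.5  1.2 13.6];49.9 55.09 [10.3  0.8 13.4];50.1 55.31 [11.3  0.6 13.7];50.3 55.48 [10.7  0.9 13.3];50.5 55.66 [10.2  1.3 12.6];50.7 55.9 [12.2  1.5 13.1];50.9 56.09 [11.1  0.3 13.1];51.1 56.28 [10.6  0.6 13.9];51.3 56.52 [11.4  0.3 13.4];51.5 56.71 [10.7  0.6 12.6];51.7 56.9 [10.5  1.8 12.8];51.9 57.1 [10.5  1.  11.7];52.1 57.32 [11.3  0.9 13.7];52.3 57.48 [11.2  0.7 12.5];52.5 57.73 [10.9  0.2 13.4];52.7 57.93 [10.8  1.8 13.4];52.9 58.11 [10.8  1.3 13.6];53.1 58.29 [11.   0.6 13.1];53.3 58.51 [11.1  1.3 12.2];53.5 58.72 [10.8  2.2 13.4];53.7 58.84 [11.2  0.8 13.1];53.9 58.87 [11.6  0.8 15.1];54.1 58.89 [12.9  1.  14. ];51.4417 0.05985678728640048
```

Run:
```python
from slide import *
x=.0550; step(x,0,.01); arm.hold(.2); f=arm.get_wrist_force(); f1=-f[:2]@ux
while f1<17 and x<.0562:
    x+=.0004; step(x,0,.01); arm.hold(.2); f=arm.get_wrist_force(); f1=-f[:2]@ux; print(x,f1)
print(f1,f,rd(arm.get_position())*1000,arm.get_t())
arm.move_gripper(.085); 
p,r=pose(W(x-.002,0),YAW,lean=L,flip=-1,back=.10); arm.movel(p,.15,r)
print(arm.get_t(),arm.get_wrist_force())
from look import look
a,d=arm.camera("scene"); cv2.imwrite("pics/s3.png",a); np.save("s3.npy",d)
cv2.imwrite("pics/s3c.png",cv2.resize(a[150:290,220:400],None,fx=4,fy=4,interpolation=2)); print(arm.get_t())
```

```text
0.0554 18.469972037991955
18.469972037991955 [-18.3918987   -2.89739648  20.44589832] [59.10027581 -0.37238368] 52.3417
53.7167 [ 0.90026376 -0.43597375 -0.10800996]
53.7667
```

View pics/s3c.png

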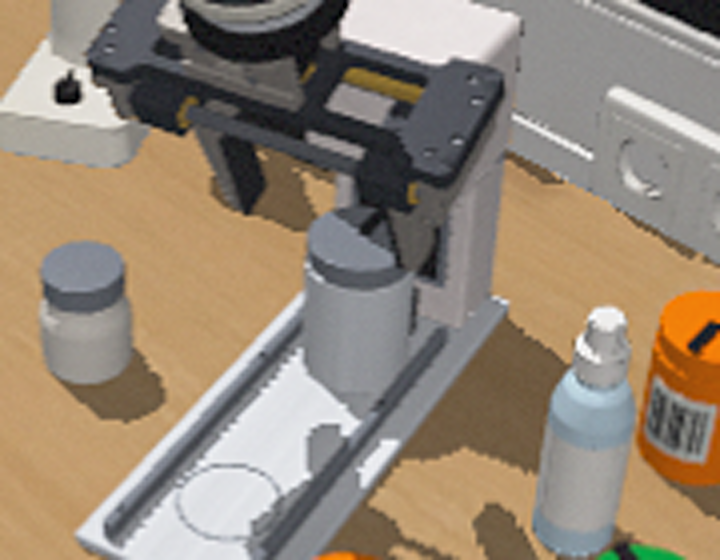

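The canister stands upright against the plate, rib still towards the window (crop (220,370)), bystanders untouched. By my friction estimate the plate only saw about 7 N, because the hand was also pressing down. There is time for one clearer press with less downward load, so I'll do that and hand in.

Run:
```python
from slide import *
step(.0520,0,.22); arm.move_gripper(.05,20)
t=arm.get_t(); x=.0532; z=GZ+.0006; best=-9
while arm.get_t()<57.2 and x<.0565:
    step(x,0,.02,z); f=arm.get_wrist_force(); a=-f[:2]@ux; e=a-.47*max(f[2],0)-1.8
    print(round(x*1000,1),round(a,1),round(f[2],1),round(e,1),end="; ")
    if e>9.5 or a>20: break
    if f[2]>3: z+=.0004
    x+=.0004
arm.hold(.25); f=arm.get_wrist_force(); print("held",f,arm.get_t())
arm.move_gripper(.080)
p,r=pose(W(.05,0),YAW,lean=L,flip=-1,back=.06); arm.movel(p,.15,r)
print(t,arm.get_t())
a,d=arm.camera("scene"); cv2.imwrite("pics/s4c.png",cv2.resize(a[150:290,220:400],None,fx=4,fy=4,interpolation=2))
print(arm.finish_job())
```

```text
53.2 4.8 5.8 0.3; 53.6 6.6 6.0 2.0; 54.0 5.9 4.6 2.0; 54.4 5.2 2.9 2.0; 54.8 7.0 4.9 2.9; 55.2 7.1 2.9 3.9; 55.6 9.8 5.4 5.5; 56.0 9.0 2.8 5.9; 56.4 11.0 4.9 6.9; held [-10.94031197  -2.6965039    4.92368048] 57.3667
54.8667 58.4
the job is handed in; nothing more can be done
None
```

View pics/s4c.png

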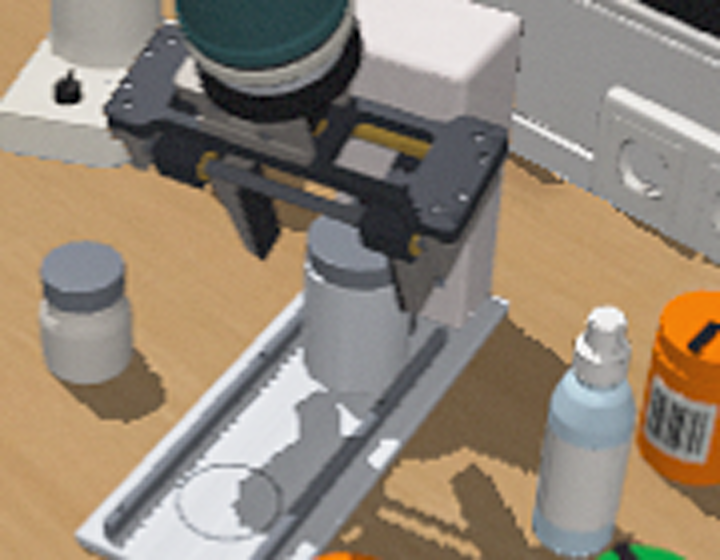

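I handed the job in at about 58.4 s with the canister released upright against the pushed-back plate and the jar and spray unmoved in the last picture (pad roll out of view, never approached); its panel was about 2° off the window when last measured, before the final slide, and both presses at the stop were only an estimated 7 N against the 6 N needed, so the trip is likely but not confirmed.

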